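Fit a fresh drying cartridge to the purge coupler

TASK

The spectrometer's purge line needs its fresh drying cartridge, the blue one. Pull the blue sleeve of the coupler on the manifold down until it catches and let go of it so that it stays back, then take the blue cartridge from the rack, push its brass plug straight down into the coupler until the sleeve springs up again and locks it, and let go. Press gently and stop as soon as it is home, so that the coupler's rubber seal is not crushed, and leave the pink cartridge and everything else where it is.

Things in the scene. Friction and masses are not known exactly. Their poses are not given: they have to be found in the camera images.
- manifold: fixed aluminium purge manifold block, 80 (its x) by 190 (its y) by 40 mm high; origin at the centre of its underside, z up. The coupler stands upright at the block's centre: its axis is this body's z axis. Also on top: a black-capped outlet 28 mm wide, top 68 mm high, at y = +70 mm; a round gauge 42 mm wide, top 60 mm high, at y = -68 mm. Nothing stands beside the coupler along x.
- foot (a point): centre of the top of the coupler's brass foot, on its axis, 48 mm over the block's underside; foot 28 mm wide. All of the coupler above it (barrel, sleeve, mouth, bore, stops) screws in and out to set its height: it stands 0 to 14 mm higher than the lowest setting, for which all heights are given here, and no reading tells how much. Feel for the stops.
- mouth (a point): centre of the coupler's mouth at its lowest setting (see foot), 89.5 mm over the block's underside, fixed to the block: the true mouth is 0 to 14 mm above it. It is the top of a black rubber seal ring, 22 mm wide inside, 29 outside, 3 mm high; below, a funnel 4.5 mm deep leads to a bore 16 mm wide. Home: the cartridge body's underside meets the ring, the plug's tip 34 mm below the true mouth.
- sleeve (a joint): how far the blue sleeve is pulled back (down), m: 0 forward, 0.012 at its hard stop; spring 2.5 N at 0, 5 N at 0.012. Pulled beyond about 0.010 it catches and, let go, rests at about 0.008, red barrel showing above. At 0 and lowest setting its neck, 40 mm wide, spans 63 to 84 mm over the block's underside; under it a rim 54 mm wide, 5 mm thick. Pinch the neck from above along x or press the rim.
- poppet (a joint): brass plunger in the bore, m pressed down from its top place (0), its top then 15.5 mm below the mouth. At the start about 0.008, under two jaws that the sleeve moves. Sleeve back: jaws open, it jumps to 0 and holds them open. A plug pushes it down (2 to 6 N spring plus up to 5 N rubbing); at about 0.017 the jaws snap in over the plug's collar and the sleeve springs up; home at 0.0185.
- fresh: fresh cartridge, blue window between white caps, loose, upright in one of the rack's holes, 92 mm tall, about 0.12 kg. Origin at the tip of its brass plug, z up. Plug: collar 14 mm wide from 0 to 9 mm, foot chamfered to 11 mm; groove 7 mm wide from 9 to 20; shank 14 mm wide from 20 to 34. Above, from 34 to 92, a plain cylinder 34 mm wide to grip; its flat underside is the stop.
- spent: spent cartridge, the same but with a pink window, standing in the rack's other hole; to be left alone
- rack: white rack block, fixed, 70 (its x) by 180 (its y) by 40 mm high; origin at the centre of its underside. Two holes 19 mm wide at y = -50 and +50 mm; a cartridge stands in one with its body's underside on the rack's top
- driver: screwdriver with yellow handle lying on the table; leave alone
- lens: small round lens in a black mount on a post, 100 mm tall; leave alone
- solvent: bottle with blue cap, 130 mm tall; leave alone
- slidebox: green and grey slide box, 90 by 80 by 33 mm; leave alone
- meter: grey power meter puck, 64 mm wide, 22 mm high; leave alone
- screwcup: white plastic bowl, 60 mm wide, 35 mm high; leave alone
- seal (a joint): how far the black rubber seal ring on the mouth is pressed down, m: 0 free; it takes 15 N per mm and is crushed beyond 0.0015 (22 N). Only the cartridge's body, once home, presses it.
Mind the look-alikes: they are no part of the job. What is shaped like the fresh but orange is not meant.

How it is judged:
On the way, in this order (a step that is already met when the one before it is completed fails the run):
1. the sleeve stays back by itself: at least 5 mm back with the fingers off the coupler and the blue cartridge not yet at it (value of joint sleeve above 0.005 m and contact force between the fingers and manifold below 0.3 N and horizontal distance between fresh and manifold above 0.05 m), for 0.3 s.
2. the blue cartridge's plug is in the bore and the sleeve has sprung forward over it (value of joint sleeve below 0.002 m and value of joint poppet above 0.0145 m and horizontal distance between fresh and manifold below 0.006 m and z of fresh in the frame of manifold below 0.078 m), for 0.2 s.
At the end, for the whole second after the job is handed in: The blue cartridge is locked in the coupler: plug's tip under 78 mm above the manifold's underside and within 5 mm of the coupler's axis, poppet over 14.5 mm down, upright within 0.1 rad, at rest, let go; the sleeve sprung forward to within 2 mm of its front end (value of joint sleeve below 0.002 m and value of joint poppet above 0.0145 m and horizontal distance between fresh and manifold below 0.005 m and angle between fresh's own z axis and vertical below 0.1 rad and linear speed of fresh below 0.02 m/s and z of fresh in the frame of manifold below 0.078 m); the robot touches nothing.
It fails at once if the coupler's rubber seal is crushed: pressed down by more than 1.5 mm (value of joint seal above 0.0015 m).
It fails at once if the blue cartridge is rammed against the coupler or manifold with more than 70 N (contact force between fresh and manifold above 70 N).
It fails at once if the pink cartridge is moved by more than 15 mm (distance of spent from where it was at the start of the episode above 0.015 m).
It fails at once if another thing on the table is moved by more than 20 mm (distance of any of driver, lens, solvent, slidebox, meter, screwcup from where it was at the start of the episode above 0.02 m).
It also fails if it takes over 54 s, if anything falls off the work surface, if the arm or the gripper's body presses on something with over 40 N, if the wrist force passes 120 N, or if a joint passes its speed limit or range.

ROBOT

A 6-joint arm with a two-finger parallel gripper is mounted at the origin on the work surface. World frame = base frame: x ahead of the robot, y to its left, z up, the work surface at z = 0. Lengths are in m, angles in rad, forces in N, time in s.
With the tool pointing down it reaches from about 0.3 to 0.775 m from the base axis. Payload 14.6 kg.
Tool frame: the origin (TCP) lies at the very end of the fingers, on their centre line; the grasp point (between the pads) lies arm.pinch_z behind it (arm.pinch_z is the distance from the TCP to the grasp point, in m); z points along the fingers, y is the line along which they close (so a half turn about z gives the same grasp; the last joint's range is limited). The gripper opens to 85 mm and grips with 20 to 120 N. Pads are 22 mm wide; open, the fingers measure 114 mm over their backs; the gripper's body (76 mm by 85 mm) begins 54 mm behind the grasp point. The pads swing forward as they close: fully open they stand 13 mm farther back than shut.
Start: joints at [-1.169, 0.3, 1.521, -0, 1.321, -0.067], TCP at [0.248, -0.491, 0.231] pointing down, gripper open.
Joint ranges: [-3.03, 3.03], [-0.79, 2.21], [0.23, 2.52], [-1.04, 4.18], [0, 3.07], [-2.55, 2.55]. Speed limits (rad/s): [2.22, 2.22, 2.57, 3.14, 3.14, 3.14].

INTERFACE

Orientations are given as a unit quaternion [x, y, z, w].
In Python, from rig import arm, cams, nets gives the robot as it stands. The module is installed in compiled form; this text tells all that it offers.
- The arm moves only by the tool carry_out, never from a script. Its argument "plan" is a list that holds one entry, the list of rows, each a list of 7 numbers: the shift along the tool's x, y, z each as a share of 0.075 m, from -1 to 1, then the turn, a rotation vector about the tool's x, y, z each as a share of 0.08 rad, from -1 to 1, then the closure, from 0 (fully open) to 1 (shut). In form: [[[tx, ty, tz, ax, ay, az, claw], ...]]. A call has exactly 8 rows; each row shifts and turns the commanded pose from where the row before left it, along the tool's axes as they then stand; what a row does not reach is not made up. A row lasts 1/12 s, in which the tool goes at most 41.7 mm and 7.16 degrees, less where a joint would pass 70% of its speed; a pose out of reach is approached as far as the arm can. A call with a number of a shift or a turn outside -1 to 1 is refused whole. A call with a gripper value outside its range is refused whole. The fingers move at their own pace and stop on an object; the grip force is fixed at half the most. Time passes only in rows, so rows that do not move let the fingers close, or fill a call up. It gives the time, the measured TCP pose, the force, the opening and the grip force at its end, in the units of the state.
- arm.state(): the state, without advancing time (a new reading comes with each control period).
- cams.get_image(name): name is "scene" or "top" or "wrist"; returns (picture, depth): 480x640x3 uint8, red, green, blue; 480x640 float32, m along the optical axis (not along the pixel's ray), 0 where there is no reading.
- cams.camera_model(name): a dict with "fovy" (degrees; the focal length in pixels is half the picture's height over the tangent of half this angle, whatever the lens; pixels are square), "cx", "cy" (the principal point, pixels), "k1" (the pictures are not rectified: a ray, as slopes to the right and down, at radius r is drawn at 1 + k1 r^2 times it, then the intrinsics apply), "rvec" (rotation vector, rad) and "tvec" (3), from world to camera coordinates, as OpenCV has them; the wrist camera has in their place "tool_from_camera" (4x4, takes a point from camera to tool coordinates, whose origin is the TCP and whose axes are the flange's). Camera axes: x right, y down, z forward; pixel columns grow to the right and rows downward; lengths in m; the calibration is good to about 2 mm. A picture is of the moment at which its call begins: read the wrist's pose just before it. camera_model takes no time and is no camera call.
- arm.finish_job(): hands the job in; it is judged then, once.
Trained networks look in the newest picture that a camera, given by its name, has taken for a name from the list of things; names that differ only in an ending like _2 or _b are one class to them, and where a whole thing is asked for, a point or a joint stands for the part that bears it (a point fixed in the world has none). Each returns a list of dicts, best first, with "p" (0 to 1); they miss things now and then, are a little off and sometimes report something else, mostly with a low value. They report only what shows in the picture. A call takes as long as a camera call. They do not tell look-alikes from the thing itself.
- nets.spot_in(camera, target): "bbox" ([left, top, width, height] in pixels, round what is visible of it).
- nets.mark_of(camera, target): "at" ([column, row] in pixels: a listed point, or the origin of a listed thing).
The state is a dict: "t": time; "joint_positions": joint angles; "joint_vel": joint speeds; "effort": joint torques, N m; "position": TCP position; "ee_rot": TCP orientation; "ft_force": force on the tool from outside, world axes, zero at the start; "torque": the same for the moment, N m; "opening": finger opening in m; "finger_force": force on a finger pad.
Only numpy, scipy, OpenCV 4.12 (cv2) and the standard library are available. Lean on these libraries where they do the work, as an engineer would, in place of code of your own. Each camera call takes 0.05 s, during which the arm holds its last target. There are 200 camera calls.

## Working session

There is one attempt and no reset: what is moved stays moved. The work goes in short steps, Python scripts to look and compute and a tool call to move; the robot and the scene stay as the last step left them, time stands still between calls to the robot, and variables do not carry over. Pictures are saved under pics/ and viewed, at most 10 in all, crops included, and the job is handed in when it is done.

Besides the shell and the picture viewer there is one more tool, called after "Request:" as name([rows], argument=value, ...), one row to a line, values as JSON. carry_out: Moves the arm, as the interface text tells. Its arguments: {"type":"object","properties":{"plan":{"type":"array"}},"required":["plan"]}

```bash
mkdir -p pics
cat > h.py <<'E'
import numpy as np, cv2
from scipy.spatial.transform import Rotation as R
from rig import arm,cams,nets
def ray(cam,uv,st=None):
    m=cams.camera_model(cam); f=240/np.tan(np.radians(m["fovy"])/2)
    K=np.array([[f,0,m["cx"]],[0,f,m["cy"]],[0,0,1]])
    p=cv2.undistortPoints(np.array([[uv]],float),K,np.array([m["k1"],0,0,0,0.]))[0,0]
    d=np.array([p[0],p[1],1])
    if "rvec" in m:
        r=R.from_rotvec(np.ravel(m["rvec"])).as_matrix(); return -r.T@np.ravel(m["tvec"]), r.T@d
    T=np.array(m["tool_from_camera"]); st=st or arm.state()
    r=R.from_quat(st["ee_rot"]).as_matrix()
    return np.array(st["position"])+r@T[:3,3], r@T[:3,:3]@d
def atz(cam,uv,z,st=None):
    o,d=ray(cam,uv,st); return o+d*(z-o[2])/d[2]
def atd(cam,uv,depth,st=None):
    o,d=ray(cam,uv,st); return o+d*depth
E
python3 - <<'E'
from h import *
s=arm.state(); print(s, arm.pinch_z)
for c in ("top","scene"):
    im,d=cams.get_image(c); cv2.imwrite(f"pics/{c}0.png",im[:,:,::-1]); np.save(f"{c}_d.npy",d)
    for n in ("manifold","fresh","spent","rack","lens","solvent"):
        print(c,n,[(np.round(x["bbox"]),round(x["p"],2)) for x in nets.spot_in(c,n)[:3]])
    for n in ("mouth","foot","manifold","fresh","rack"):
        print(c,n,[(np.round(x["at"],1),round(x["p"],2)) for x in nets.mark_of(c,n)[:3]])
E
```

```text
{'t': 0.0, 'joint_positions': array([-1.16861483e+00,  3.00510310e-01,  1.52161269e+00, -3.92586320e-06,
        1.32070455e+00, -6.66164938e-02]), 'joint_vel': array([-0.00062483, -0.00018361, -0.0013044 , -0.0001704 ,  0.00121487,
       -0.00064205]), 'effort': array([ 4.29577094e-04, -5.43497086e+01, -3.61799848e+01, -8.78034780e-05,
        3.98317599e-03,  3.23563052e-05]), 'position': array([ 0.24838959, -0.49044006,  0.23068644]), 'ee_rot': array([ 9.72653806e-01,  2.32258889e-01, -1.04986472e-04, -6.08460025e-04]), 'ft_force': array([ 0.38671744,  0.06112173, -0.36121063]), 'torque': array([ 0.00049799, -0.04121626,  0.01657899]), 'finger_force': 0.0, 'opening': 0.0854349381408429} 0.0187
top manifold [(array([346., 215.,  91.,  54.]), 0.93)]
top fresh [(array([253., 308.,  18.,  15.]), 0.68), (array([260., 262.,  19.,  17.]), 0.65), (array([252., 218.,  18.,  18.]), 0.65)]
top spent [(array([215., 261.,  16.,  19.]), 0.61), (array([107., 233.,  29.,  25.]), 0.58)]
top rack [(array([212., 254.,  79.,  39.]), 0.84), (array([367., 157.,  20.,  21.]), 0.66)]
top lens [(array([3
[... 539 characters left out ...]
.]), 0.73)]
scene spent [(array([402., 226.,  21.,  28.]), 0.69), (array([215., 201.,  80.,  61.]), 0.44), (array([295., 288.,  23.,  68.]), 0.4)]
scene rack [(array([348., 219.,  80.,  58.]), 0.61)]
scene lens [(array([223., 274.,  22.,  33.]), 0.67), (array([348., 219.,  80.,  55.]), 0.67), (array([250., 212.,   5.,   7.]), 0.2)]
scene solvent [(array([403., 304.,  36.,  48.]), 0.9)]
scene mouth [(array([255. , 212.2]), 0.73)]
scene foot [(array([252.6, 225. ]), 0.86)]
scene manifold [(array([254.8, 237. ]), 0.91), (array([506.9, 308.4]), 0.39)]
scene fresh [(array([336.5, 221.4]), 0.86), (array([325.7, 250.3]), 0.8), (array([385.4, 218.4]), 0.79)]
scene rack [(array([388.6, 247.8]), 0.7)]
```

View pics/top0.png

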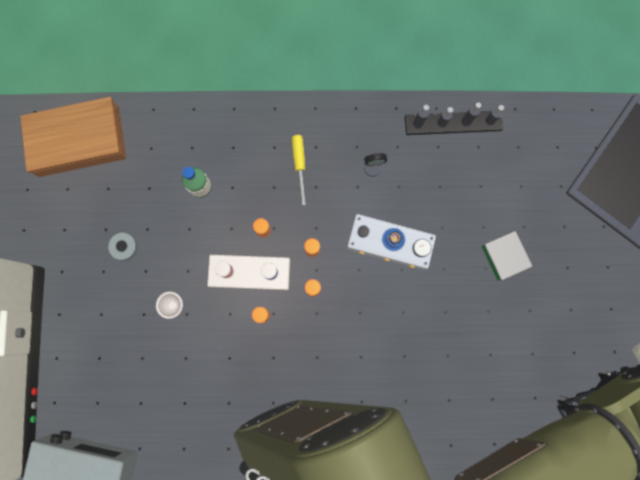

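View pics/scene0.png

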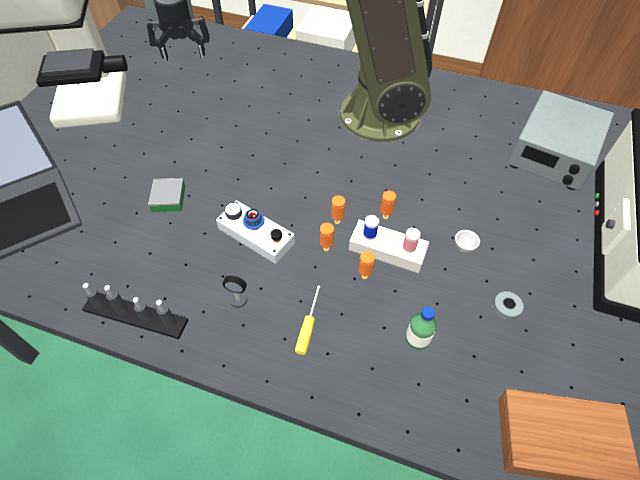

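The top picture shows the coupler at (394,239), with the gauge at (422,247) and the outlet at (363,231). In the rack, the blue cartridge is at (270,271) and the pink one at (224,270). Four orange look-alikes stand around the rack.

Run:
```python
from h import *
d=np.load("top_d.npy")
P={"coupler":(394,239,.0895),"gauge":(422.5,247,.06),"outlet":(363.5,231,.068),"fresh":(270,271,.098),"spent":(224,269.5,.098),"rack":(249,272,.04),"o1":(312,247,.09),"o2":(312.5,288,.09),"o3":(260,315,.09),"o4":(261,227,.09)}
for n,(u,v,z) in P.items():
    print(n,np.round(atz("top",(u,v),z),3),np.round(atd("top",(u,v),d[int(v),int(u)]),3))
for n,uv,z in (("mouth",(397.3,236.4),.0895),("foot",(392.4,240.7),.048)): print(n,atz("top",uv,z).round(3))
for n,uv,z in (("mouth",(255,212.2),.0895),("foot",(252.6,225),.048),("fresh",(371.5,219.5),.098),("spent",(412,231),.098)): print("scene",n,atz("scene",uv,z).round(3))
# scene depth
sd=np.load("scene_d.npy")
for uv in ((371,219),(411,231),(253,213)): print(atd("scene",uv,sd[uv[1],uv[0]]).round(3))
print(cams.camera_model("wrist"))
```

```text
coupler [ 0.559 -0.17   0.089] [ 0.562 -0.173  0.07 ]
gauge [ 0.545 -0.239  0.06 ] [ 0.545 -0.238  0.063]
outlet [ 0.581 -0.106  0.068] [ 0.581 -0.106  0.069]
fresh [0.49  0.1   0.098] [0.49  0.1   0.101]
spent [0.494 0.199 0.098] [0.494 0.199 0.098]
rack [0.494 0.152 0.04 ] [0.494 0.152 0.04 ]
o1 [0.543 0.01  0.09 ] [0.543 0.01  0.091]
o2 [0.453 0.009 0.09 ] [0.453 0.009 0.093]
o3 [0.397 0.122 0.09 ] [0.396 0.121 0.094]
o4 [0.588 0.121 0.09 ] [0.587 0.121 0.092]
mouth [ 0.565 -0.178  0.089]
foot [ 0.562 -0.173  0.048]
scene mouth [ 0.557 -0.169  0.09 ]
scene foot [ 0.567 -0.176  0.048]
scene fresh [0.491 0.102 0.098]
scene spent [0.492 0.2   0.098]
[0.489 0.1   0.096]
[0.492 0.197 0.097]
[ 0.555 -0.176  0.081]
{'fovy': 62.40516940715841, 'cx': 318.20284760519974, 'cy': 238.87809027069903, 'k1': 0.017265323249535714, 'tool_from_camera': array([[-5.77558216e-04, -9.53800982e-01, -3.00438602e-01,
         7.75469498e-02],
       [ 9.99999644e-01, -3.65870388e-04, -7.60855876e-04,
         5.92526112e-04],
       [ 6.15783494e-04, -3.00438934e-01,  9.53800853e-01,
        -1.42726320e-01],
       [ 0.00000000e+00,  0.00000000e+00,  0.00000000e+00,
         1.00000000e+00]])}
```

```bash
cat >> h.py <<'E'
def plan(p,yaw,n,s=None,claw=0):
    """rows from now to TCP p, tool y axis at angle yaw (world), straight down"""
    s=s or arm.state(); p=np.array(p,float); p0=np.array(s["position"]); r0=R.from_quat(s["ee_rot"])
    y=np.array([np.cos(yaw),np.sin(yaw),0]); z=np.array([0,0,-1.]); r1=R.from_matrix(np.c_[np.cross(y,z),y,z])
    rv=(r0.inv()*r1).as_rotvec()/n
    for i in range(n):
        t=(r0*R.from_rotvec(rv*i)).inv().apply((p-p0)/n)
        print(np.round(np.r_[t/.075,rv/.08],3).tolist())
E
python3 - <<'E'
from h import *
plan([.5627,-.1735,.215],np.radians(-15.1),16)
E
```

```text
[0.353, -0.117, 0.014, -0.0, -0.0, -0.655]
[0.359, -0.099, 0.014, -0.0, -0.0, -0.655]
[0.363, -0.08, 0.014, -0.0, -0.0, -0.655]
[0.367, -0.061, 0.014, -0.0, -0.0, -0.655]
[0.37, -0.041, 0.014, -0.0, -0.0, -0.655]
[0.371, -0.022, 0.014, -0.0, -0.0, -0.655]
[0.372, -0.003, 0.014, -0.0, -0.0, -0.655]
[0.372, 0.017, 0.014, -0.0, -0.0, -0.655]
[0.37, 0.036, 0.014, -0.0, -0.0, -0.655]
[0.368, 0.056, 0.014, -0.0, -0.0, -0.655]
[0.364, 0.075, 0.014, -0.0, -0.0, -0.655]
[0.36, 0.094, 0.014, -0.0, -0.0, -0.655]
[0.355, 0.113, 0.014, -0.0, -0.0, -0.655]
[0.348, 0.131, 0.014, -0.0, -0.0, -0.655]
[0.341, 0.149, 0.014, -0.0, -0.0, -0.655]
[0.333, 0.167, 0.014, -0.0, -0.0, -0.655]
```

Request:
carry_out([
  [[0.353,-0.117,0.014,0,0,-0.655,0],[0.359,-0.099,0.014,0,0,-0.655,0],[0.363,-0.08,0.014,0,0,-0.655,0],[0.367,-0.061,0.014,0,0,-0.655,0],[0.37,-0.041,0.014,0,0,-0.655,0],[0.371,-0.022,0.014,0,0,-0.655,0],[0.372,-0.003,0.014,0,0,-0.655,0],[0.372,0.017,0.014,0,0,-0.655,0]],
])

```text
t: 1.87
position: [0.4064, -0.331, 0.2229]
ee_rot: [0.902, 0.431, 0.0, 0.0]
ft_force: [-1.2, -0.6, -0.2]
opening: 0.0855
finger_force: 0.0
```

Request:
carry_out([
  [[0.37,0.036,0.014,0,0,-0.655,0.45],[0.368,0.056,0.014,0,0,-0.655,0.45],[0.364,0.075,0.014,0,0,-0.655,0.45],[0.36,0.094,0.014,0,0,-0.655,0.45],[0.355,0.113,0.014,0,0,-0.655,0.45],[0.348,0.131,0.014,0,0,-0.655,0.45],[0.341,0.149,0.014,0,0,-0.655,0.45],[0.333,0.167,0.014,0,0,-0.655,0.45]],
])

```text
t: 2.53
position: [0.5636, -0.1724, 0.2145]
ee_rot: [0.793, 0.609, 0.0, 0.0]
ft_force: [-0.0, 0.7, 0.0]
opening: 0.047
finger_force: 0.0
```

Run:
```python
from h import *
s=arm.state(); im,d=cams.get_image("wrist"); cv2.imwrite("pics/w1.png",im[:,:,::-1]); np.save("w1.npy",d); import pickle; pickle.dump(s,open("w1.pkl","wb"))
print(s["t"],s["position"],s["opening"],s["ee_rot"],s["ft_force"],s["joint_positions"])
for n in ("mouth","foot"):
    for x in nets.mark_of("wrist",n)[:2]: print(n,x)
```

```text
2.5333 [ 0.56360033 -0.17235415  0.21445901] 0.047011279896497615 [7.93104651e-01 6.09085388e-01 7.46292580e-06 3.76302075e-05] [-0.01402283  0.65752703  0.00736849] [-3.58907175e-01  4.00839602e-01  1.42509626e+00 -2.80224636e-05
  1.31558502e+00 -9.79175267e-02]
mouth {'at': [317.4, 227.1], 'p': 0.82}
foot {'at': [317.1, 216.7], 'p': 0.64}
```

View pics/w1.png

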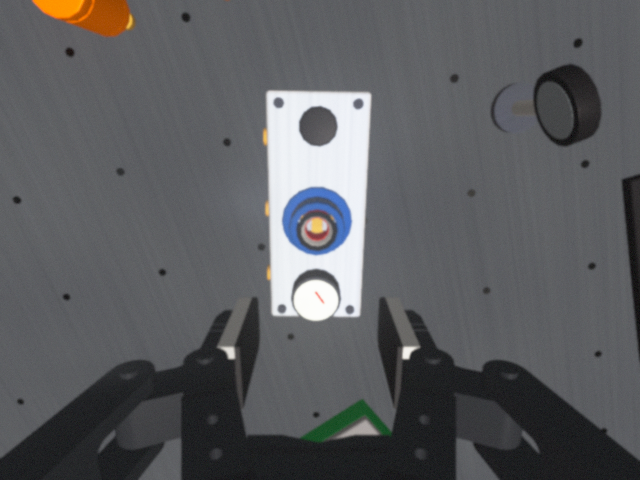

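The wrist view shows the manifold square to the tool. The rim is centred near (317,220), the ring near (317,232), the gauge is at (316,299) and the outlet at (318,126).

Run:
```python
from h import *
import pickle
s=pickle.load(open("w1.pkl","rb")); d=np.load("w1.npy"); im=cv2.imread("pics/w1.png")
m=cams.camera_model("wrist")
pts=[];col=[]
for v in range(90,325):
  for u in range(255,385):
    if d[v,u]>0: pts.append((u,v))
K=lambda:0
f=240/np.tan(np.radians(m["fovy"])/2); Km=np.array([[f,0,m["cx"]],[0,f,m["cy"]],[0,0,1]])
p=np.array(pts); n=cv2.undistortPoints(p[:,None].astype(float),Km,np.array([m["k1"],0,0,0,0.]))[:,0]
T=np.array(m["tool_from_camera"]); c=np.c_[n,np.ones(len(n))]*d[p[:,1],p[:,0]][:,None]
w=R.from_quat(s["ee_rot"]).apply(c@T[:3,:3].T+T[:3,3])+s["position"]
bgr=im[p[:,1],p[:,0]].astype(int)
blue=(bgr[:,0]>bgr[:,2]+50)
print("blue n",blue.sum(),"z hist",np.histogram(w[blue,2],bins=np.arange(.05,.11,.003)))
from scipy.optimize import least_squares
def circ(q):
    r=least_squares(lambda a:np.hypot(q[:,0]-a[0],q[:,1]-a[1])-a[2],[.563,-.173,.02],loss="soft_l1",f_scale=.001).x; return r.round(4)
for a,b in ((.055,.078),(.08,.1)):
    k=blue&(w[:,2]>a)&(w[:,2]<b); q=w[k]
    if len(q)>20: print(a,b,len(q),"mid",(q[:,:2].min(0)+q[:,:2].max(0))/2,np.ptp(q[:,:2],axis=0),np.median(q[:,2]))
r=np.hypot(w[:,0]-.5627,w[:,1]+.1735)
k=(r<.019)&(bgr.max(1)<90); print("ring z",np.percentile(w[k,2],[10,50,90]),w[k].mean(0))
for nm,ctr,col in (("gauge",(.545,-.239),bgr.min(1)>180),("outlet",(.581,-.106),bgr.max(1)<90)):
    k=(np.hypot(w[:,0]-ctr[0],w[:,1]-ctr[1])<.026)&col&(w[:,2]>.055); q=w[k]; print(nm,(q.min(0)+q.max(0))/2,np.ptp(q,axis=0),np.median(q[:,2]))
top=(abs(w[:,2]-.04)<.004)&(bgr.min(1)>150); q=w[top]; rc=cv2.minAreaRect(q[:,:2].astype(np.float32)*1000); print("block",rc,np.median(q[:,2]))
```

```text
blue n 2137 z hist (array([  0,   0,   0,   0, 137, 951,  16,  23,   6,   6,   8, 161, 799,
        16,   7,   0,   0,   0,   0]), array([0.05 , 0.053, 0.056, 0.059, 0.062, 0.065, 0.068, 0.071, 0.074,
       0.077, 0.08 , 0.083, 0.086, 0.089, 0.092, 0.095, 0.098, 0.101,
       0.104, 0.107]))
0.055 0.078 1135 mid [ 0.56288257 -0.17277635] [0.05264307 0.05166674] 0.06580743586390816
0.08 0.1 991 mid [ 0.56332482 -0.17294468] [0.03945401 0.03863264] 0.08673522561292937
ring z [0.09149835 0.0923905  0.09323381] [ 0.56389249 -0.17187857  0.0923888 ]
gauge [ 0.54541472 -0.23905134  0.05992628] [0.03961881 0.03714284 0.00682856] 0.060999683397055304
outlet [ 0.5816479  -0.10384917  0.0679831 ] [0.02413128 0.02096013 0.00390052] 0.06806451865884575
block ((563.0813598632812, -173.14390563964844), (189.311767578125, 80.06122589111328), 74.21562194824219) 0.03998770738990136
```

Request:
carry_out([
  [[-0.01,-0.006,0.29,0,0,0,0.475],[0,0,0.35,0,0,0,0.475],[0,0,0.35,0,0,0,0.475],[0,0,0.35,0,0,0,0.475],[0,0,0.2,0,0,0,0.475],[0,0,0.187,0,0,0,0.475],[0,0,0,0,0,0,0.475],[0,0,0,0,0,0,0.475]],
])

```text
t: 3.35
position: [0.5616, -0.1747, 0.085]
ee_rot: [0.794, 0.608, -0.0, -0.0]
ft_force: [1.4, 0.7, 0.5]
opening: 0.045
finger_force: 0.0
```

Request:
carry_out([
  [[0,0,0.027,0,0,0,0.475],[0,0,0.027,0,0,0,0.475],[0,0,0.027,0,0,0,0.475],[0,0,0.027,0,0,0,0.475],[0,0,0.027,0,0,0,0.475],[0,0,0,0,0,0,0.475],[0,0,0,0,0,0,0.475],[0,0,0,0,0,0,0.475]],
])

```text
t: 4.02
position: [0.5622, -0.1741, 0.0749]
ee_rot: [0.794, 0.608, 0.0, 0.0]
ft_force: [0.1, -0.5, 0.1]
opening: 0.0451
finger_force: 0.0
```

Request:
carry_out([
  [[0.016,0.006,0.027,0,0,0,0.475],[0,0,0.027,0,0,0,0.475],[0,0,0.027,0,0,0,0.475],[0,0,0.013,0,0,0,0.475],[0,0,0.013,0,0,0,0.475],[0,0,0,0,0,0,0.475],[0,0,0,0,0,0,0.475],[0,0,0,0,0,0,0.475]],
])

```text
t: 4.68
position: [0.5629, -0.1731, 0.0669]
ee_rot: [0.794, 0.608, 0.0, 0.0]
ft_force: [0.8, 0.3, -0.4]
opening: 0.0447
finger_force: 0.0
```

Request:
carry_out([
  [[0,0,0.013,0,0,0,0.475],[0,0,0.013,0,0,0,0.475],[0,0,0.013,0,0,0,0.475],[0,0,0,0,0,0,0.475],[0,0,0,0,0,0,0.475],[0,0,0,0,0,0,0.475],[0,0,0,0,0,0,0.475],[0,0,0,0,0,0,0.475]],
])

```text
t: 5.35
position: [0.5629, -0.1731, 0.0639]
ee_rot: [0.794, 0.608, 0.0, 0.0]
ft_force: [0.6, -0.4, 0.4]
opening: 0.0449
finger_force: 0.0
```

Request:
carry_out([
  [[0,0,0.013,0,0,0,0.475],[0,0,0.013,0,0,0,0.475],[0,0,0.013,0,0,0,0.475],[0,0,0,0,0,0,0.475],[0,0,0,0,0,0,0.475],[0,0,0,0,0,0,0.475],[0,0,0,0,0,0,0.475],[0,0,0,0,0,0,0.475]],
])

```text
t: 6.02
position: [0.5629, -0.1731, 0.061]
ee_rot: [0.794, 0.608, 0.0, 0.0]
ft_force: [-0.6, -0.8, 2.2]
opening: 0.0447
finger_force: 1.1
```

Request:
carry_out([
  [[0,0,0.013,0,0,0,0.475],[0,0,0.013,0,0,0,0.475],[0,0,0.013,0,0,0,0.475],[0,0,0,0,0,0,0.475],[0,0,0,0,0,0,0.475],[0,0,0,0,0,0,0.475],[0,0,0,0,0,0,0.475],[0,0,0,0,0,0,0.475]],
])

```text
t: 6.68
position: [0.5629, -0.1731, 0.0581]
ee_rot: [0.794, 0.608, 0.0, 0.0]
ft_force: [0.1, -1.0, 3.7]
opening: 0.0452
finger_force: 1.4
```

Request:
carry_out([
  [[0,0,0.013,0,0,0,0.475],[0,0,0.013,0,0,0,0.475],[0,0,0.013,0,0,0,0.475],[0,0,0.013,0,0,0,0.475],[0,0,0.013,0,0,0,0.475],[0,0,0.013,0,0,0,0.475],[0,0,0.013,0,0,0,0.475],[0,0,0,0,0,0,0.475]],
])

```text
t: 7.35
position: [0.563, -0.1731, 0.0517]
ee_rot: [0.794, 0.608, 0.0, 0.0]
ft_force: [-2.6, 1.3, 8.9]
opening: 0.045
finger_force: 4.5
```

Request:
carry_out([
  [[0,0,0.013,0,0,0,0.475],[0,0,0,0,0,0,0.475],[0,0,0,0,0,0,0.475],[0,0,0,0,0,0,0.475],[0,0,0,0,0,0,0.475],[0,0,0,0,0,0,0.475],[0,0,0,0,0,0,0.475],[0,0,0,0,0,0,0.475]],
])

```text
t: 8.02
position: [0.5631, -0.1731, 0.0515]
ee_rot: [0.794, 0.608, 0.0, 0.0]
ft_force: [-6.1, 2.7, 18.9]
opening: 0.0451
finger_force: 9.3
```

Request:
carry_out([
  [[0,0,-0.02,0,0,0,0.475],[0,0,-0.03,0,0,0,0.45],[0,0,-0.05,0,0,0,0.4],[0,0,-0.1,0,0,0,0.3],[0,0,-0.3,0,0,0,0.2],[0,0,-0.5,0,0,0,0],[0,0,-0.5,0,0,0,0],[0,0,-0.5,0,0,0,0]],
])

```text
t: 8.68
position: [0.5624, -0.1729, 0.202]
ee_rot: [0.794, 0.608, -0.0, -0.0]
ft_force: [1.0, -0.4, 0.7]
opening: 0.0852
finger_force: 0.0
```

```bash
cat > meas.py <<'E'
from h import *
def cloud(win,tag):
    s=arm.state(); img,d=cams.get_image("wrist"); im=img[:,:,::-1]; cv2.imwrite(f"pics/{tag}.png",im)
    m=cams.camera_model("wrist"); f=240/np.tan(np.radians(m["fovy"])/2); K=np.array([[f,0,m["cx"]],[0,f,m["cy"]],[0,0,1]])
    V,U=np.nonzero(d>0); n=cv2.undistortPoints(np.c_[U,V][:,None].astype(float),K,np.array([m["k1"],0,0,0,0.]))[:,0]
    T=np.array(m["tool_from_camera"]); c=np.c_[n,np.ones(len(n))]*d[V,U][:,None]
    w=R.from_quat(s["ee_rot"]).apply(c@T[:3,:3].T+T[:3,3])+s["position"]; b=im[V,U].astype(int)
    k=np.hypot(w[:,0]-win[0],w[:,1]-win[1])<win[2]
    return s,w[k],b[k],d
E
python3 - <<'E'
from meas import *
s,w,b,d=cloud((.563,-.173,.03),"w2"); print(s["t"],s["position"],s["ft_force"])
blue=b[:,0]>b[:,2]+50
print(np.histogram(w[blue,2],bins=np.arange(.05,.1,.002)))
for a,c in ((.05,.066),(.07,.1)):
    q=w[blue&(w[:,2]>a)&(w[:,2]<c)]; print(len(q),np.median(q[:,2]) if len(q) else 0,(q.min(0)+q.max(0))/2)
k=(b.max(1)<90)&(w[:,2]>.086); print("ring",w[k].mean(0),np.percentile(w[k,2],[10,50,90]))
plan([.49,.1,.24],np.radians(0),16)
E
```

```text
8.6833 [ 0.56239582 -0.17287487  0.20203732] [ 0.95565679 -0.35846049  0.66928123]
(array([  0,   0,  35, 889, 195,  12,  19,  11,   4,   4,   8,   2,   4,
       312, 462,   4,   0,   0,   0,   0,   7,   5,   0,   0]), array([0.05 , 0.052, 0.054, 0.056, 0.058, 0.06 , 0.062, 0.064, 0.066,
       0.068, 0.07 , 0.072, 0.074, 0.076, 0.078, 0.08 , 0.082, 0.084,
       0.086, 0.088, 0.09 , 0.092, 0.094, 0.096, 0.098]))
1161 0.05734890998728667 [ 0.56292612 -0.17283642  0.060397  ]
804 0.07821828386470395 [ 0.56323796 -0.17260388  0.08177958]
ring [ 0.56608144 -0.16123527  0.27759679] [0.27672519 0.28343195 0.28987184]
[0.204, -0.119, -0.026, 0.008, 0.002, -0.206]
[0.206, -0.116, -0.026, 0.008, 0.002, -0.206]
[0.208, -0.113, -0.026, 0.008, 0.002, -0.206]
[0.21, -0.109, -0.026, 0.008, 0.002, -0.206]
[0.211, -0.106, -0.026, 0.008, 0.002, -0.206]
[0.213, -0.102, -0.026, 0.008, 0.002, -0.206]
[0.215, -0.099, -0.025, 0.008, 0.002, -0.206]
[0.216, -0.095, -0.025, 0.008, 0.002, -0.206]
[0.218, -0.092, -0.025, 0.008, 0.002, -0.206]
[0.219, -0.088, -0.025, 0.008, 0.002, -0.206]
[0.221, -0.084, -0.025, 0.008, 0.002, -0.206]
[0.222, -0.081, -0.025, 0.008, 0.002, -0.206]
[0.223, -0.077, -0.025, 0.008, 0.002, -0.206]
[0.225, -0.073, -0.025, 0.008, 0.002, -0.206]
[0.226, -0.07, -0.025, 0.008, 0.002, -0.206]
[0.227, -0.066, -0.025, 0.008, 0.002, -0.206]
```

View pics/w2.png

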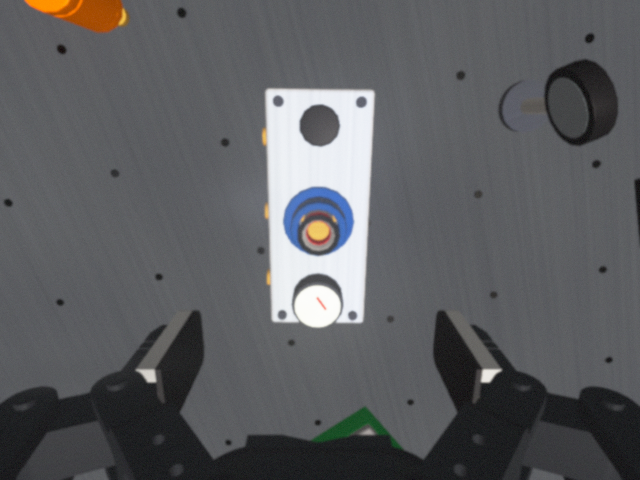

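The sleeve stays 8.5 mm back, and the depth readings put the coupler about 2.8 mm above its lowest setting. Now to the blue cartridge.

Request:
carry_out([
  [[0.407,-0.237,-0.05,0,0,-0.412,0],[0.415,-0.224,-0.05,0,0,-0.412,0],[0.42,-0.21,-0.05,0,0,-0.412,0],[0.427,-0.197,-0.05,0,0,-0.412,0],[0.434,-0.182,-0.05,0,0,-0.412,0],[0.44,-0.17,-0.05,0,0,-0.412,0],[0.445,-0.155,-0.05,0,0,-0.412,0],[0.45,-0.14,-0.05,0,0,-0.412,0]],
])

```text
t: 9.4
position: [0.4875, 0.101, 0.2306]
ee_rot: [0.707, 0.708, 0.0, 0.0]
ft_force: [0.9, 0.3, -0.0]
opening: 0.0853
finger_force: 0.0
```

Run:
```python
from meas import *
s,w,b,d=cloud((.49,.1,.03),"w3"); print(s["t"],s["position"],s["ee_rot"])
k=(b.min(1)>140)&(w[:,2]>.09)&(w[:,2]<.106); q=w[k]; print("cap",k.sum(),np.median(q,0),(q.min(0)+q.max(0))/2,np.ptp(q,axis=0))
blue=(b[:,0]>b[:,2]+50)&(w[:,2]>.04); q=w[blue]; print("window",len(q),(q.min(0)+q.max(0))/2,np.ptp(q,axis=0))
im,_=cams.get_image("top")
```

```text
9.4 [0.48746494 0.10095488 0.23055666] [7.06546852e-01 7.07666266e-01 3.81359853e-05 1.33619299e-05]
cap 1607 [0.491779   0.10442203 0.09790184] [0.49210435 0.10376919 0.09616664] [0.03269079 0.03305436 0.0081854 ]
window 6 [0.49320338 0.11960601 0.08775624] [0.00877807 0.00084385 0.00267446]
```

View pics/w3.png

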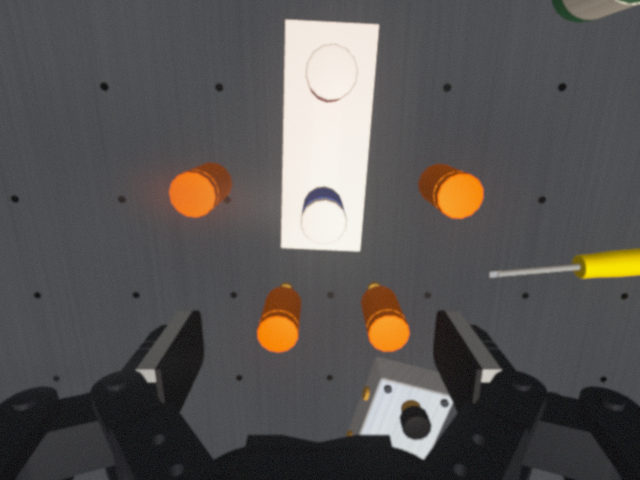

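The blue window and white cap show at (323,215) in the rack's near hole, with the pink cartridge at (331,72). The fingers are clear of the oranges. I'll descend partway, settle and measure again.

Request:
carry_out([
  [[0.013,0.05,0.3,0,0,0,0],[0,0,0.3,0,0,0,0],[0,0,0.3,0,0,0,0],[0,0,0.2,0,0,0,0],[0,0,0.1,0,0,0,0],[0,0,0,0,0,0,0],[0,0,0,0,0,0,0],[0,0,0,0,0,0,0]],
])

```text
t: 10.17
position: [0.4927, 0.1004, 0.1414]
ee_rot: [0.707, 0.707, 0.001, 0.001]
ft_force: [0.7, -0.0, 1.4]
opening: 0.0852
finger_force: 0.0
```

Run:
```python
from meas import *
s,w,b,d=cloud((.49,.1,.03),"w4"); print(s["t"],s["position"],s["ee_rot"])
k=(b.min(1)>140)&(w[:,2]>.09)&(w[:,2]<.106); q=w[k]; print("cap",k.sum(),np.median(q,0),(q.min(0)+q.max(0))/2,np.ptp(q,axis=0))
```

```text
10.1667 [0.49266467 0.10037344 0.1413742 ] [7.07146317e-01 7.07066762e-01 6.52624353e-04 5.03852060e-04]
cap 3128 [0.49200477 0.10447911 0.09802613] [0.49223164 0.10371527 0.09562415] [0.03306569 0.03292    0.00867759]
```

Request:
carry_out([
  [[0.042,-0.01,0.2,0,0,0,0],[0,0,0.25,0,0,0,0],[0,0,0.25,0,0,0,0],[0,0,0.2,0,0,0,0],[0,0,0.15,0,0,0,0],[0,0,0.1,0,0,0,0],[0,0,0,0,0,0,0],[0,0,0,0,0,0,0.2]],
])

```text
t: 10.88
position: [0.4917, 0.1036, 0.0545]
ee_rot: [0.707, 0.707, 0.0, 0.0]
ft_force: [0.2, -0.7, 0.3]
opening: 0.0751
finger_force: 0.0
```

Request:
carry_out([
  [[0,0,0,0,0,0,0.4],[0,0,0,0,0,0,0.5],[0,0,0,0,0,0,0.6],[0,0,0,0,0,0,0.8],[0,0,0,0,0,0,1],[0,0,0,0,0,0,1],[0,0,0,0,0,0,1],[0,0,0,0,0,0,1]],
])

```text
t: 11.55
position: [0.4917, 0.1037, 0.0548]
ee_rot: [0.707, 0.707, 0.0, 0.0]
ft_force: [-2.0, 0.1, 6.1]
opening: 0.0327
finger_force: 59.2
```

Run:
```python
from meas import *
s=arm.state(); print(s["t"],s["position"],s["ee_rot"],s["opening"],s["finger_force"],s["ft_force"])
s,w,b,d=cloud((.49,.1,.03),"w5")
k=(b.min(1)>140)&(w[:,2]>.09)&(w[:,2]<.106); q=w[k]; print("cap",k.sum(),np.median(q,0),(q.min(0)+q.max(0))/2,np.ptp(q,axis=0))
```

```text
11.55 [0.49173487 0.10365551 0.05477128] [7.07067417e-01 7.07145909e-01 4.55687004e-04 3.52626003e-04] 0.03265237653569564 59.19590413570404 [-2.01194258  0.05343867  6.08431178]
cap 8215 [0.49257432 0.10480389 0.09806722] [0.49303252 0.10354351 0.09568925] [0.04335772 0.0337659  0.00857528]
```

Request:
carry_out([
  [[0,0,-0.1,0,0,0,1],[0,0,-0.2,0,0,0,1],[0,0,-0.3,0,0,0,1],[0,0,-0.4,0,0,0,1],[0,0,-0.4,0,0,0,1],[0,0,-0.3,0,0,0,1],[0,0,-0.2,0,0,0,1],[0,0,0,0,0,0,1]],
])

```text
t: 12.27
position: [0.4924, 0.1038, 0.2002]
ee_rot: [0.707, 0.707, 0.002, 0.002]
ft_force: [-0.4, -0.6, -0.9]
opening: 0.0334
finger_force: 59.7
```

Run:
```python
from meas import *
s=arm.state(); print(s["t"],s["position"],s["opening"],s["finger_force"],s["ft_force"])
plan([.563,-.173,.195],0,11)
```

```text
12.2667 [0.49240039 0.1037755  0.20023583] 0.03342425431461341 59.65069770812988 [-0.38681093 -0.61907424 -0.93212574]
[-0.336, 0.085, 0.007, 0.006, -0.001, 0.0]
[-0.335, 0.086, 0.007, 0.006, -0.001, 0.0]
[-0.335, 0.086, 0.007, 0.006, -0.001, 0.0]
[-0.335, 0.086, 0.007, 0.006, -0.001, 0.0]
[-0.335, 0.086, 0.006, 0.006, -0.001, 0.0]
[-0.335, 0.086, 0.006, 0.006, -0.001, 0.0]
[-0.335, 0.086, 0.006, 0.006, -0.001, 0.0]
[-0.335, 0.086, 0.006, 0.006, -0.001, 0.0]
[-0.335, 0.086, 0.006, 0.006, -0.001, 0.0]
[-0.335, 0.086, 0.006, 0.006, -0.001, 0.0]
[-0.335, 0.086, 0.006, 0.006, -0.001, 0.0]
```

Request:
carry_out([
  [[-0.2,0.05,0,0,0,0,1],[-0.4,0.1,0,0,0,0,1],[-0.44,0.11,0,0,0,0,1],[-0.44,0.11,0,0,0,0,1],[-0.44,0.11,0,0,0,0,1],[-0.44,0.11,0,0,0,0,1],[-0.4,0.11,0,0,0,0,1],[-0.3,0.1,0,0,0,0,1]],
])

```text
t: 12.93
position: [0.5511, -0.1282, 0.1955]
ee_rot: [0.707, 0.707, -0.0, -0.001]
ft_force: [-0.2, 0.7, -1.0]
opening: 0.0326
finger_force: 59.6
```

Request:
carry_out([
  [[-0.25,0.06,0,0,0,0,1],[-0.2,0.05,0,0,0,0,1],[-0.12,0.03,0,0,0,0,1],[-0.06,0,0,0,0,0,1],[0,0,0,0,0,0,1],[0,0,0,0,0,0,1],[0,0,0,0,0,0,1],[0,0,0,0,0,0,1]],
])

```text
t: 13.6
position: [0.5619, -0.1723, 0.1966]
ee_rot: [0.707, 0.707, 0.0, 0.0]
ft_force: [-0.1, -0.6, -1.5]
opening: 0.0329
finger_force: 59.7
```

Run:
```python
from meas import *
s=arm.state(); print(s["t"],s["position"],s["ee_rot"],s["ft_force"])
s,w,b,d=cloud((.563,-.173,.032),"w6")
blue=(b[:,0]>b[:,2]+50)
for a,c in ((.05,.066),(.07,.085)):
    q=w[blue&(w[:,2]>a)&(w[:,2]<c)]; print(len(q), (q.min(0)+q.max(0))/2 if len(q) else 0, np.ptp(q,axis=0) if len(q) else 0)
k=(b.min(1)>140)&(w[:,2]>.22); q=w[k]; print("cap",k.sum(),np.median(q,0),(q.min(0)+q.max(0))/2,np.ptp(q,axis=0))
plan([.563,-.173,.155],0,1)
```

```text
13.6 [ 0.56188789 -0.17233553  0.19663803] [7.06745272e-01 7.07468101e-01 6.04469292e-05 5.26011207e-05] [-0.07933963 -0.62058184 -1.53182033]
1198 [ 0.56285806 -0.17137257  0.05875542] [0.05266844 0.04924681 0.01216633]
806 [ 0.56298509 -0.17116636  0.07579723] [0.03974851 0.03607676 0.00995069]
cap 8444 [ 0.5630413  -0.17093877  0.23984108] [ 0.56278835 -0.17258132  0.23758846] [0.04457093 0.03474745 0.00841913]
[-0.007, 0.014, 0.555, 0.003, 0.0, 0.011]
```

View pics/w6.png

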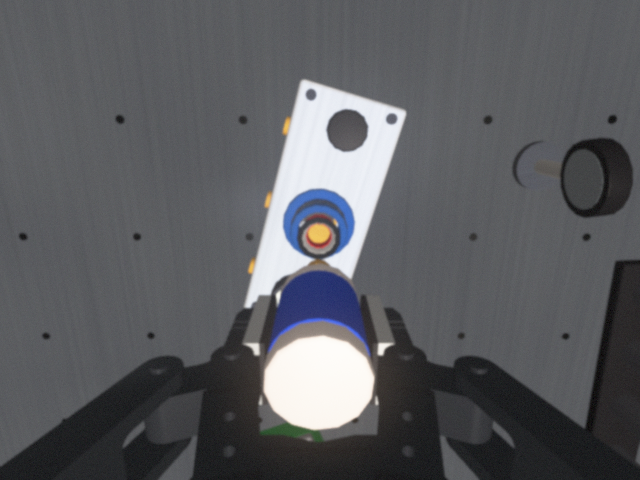

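The held cartridge is in line with the coupler: cap at (319,380), coupler at (318,232), red barrel showing. I expect home at TCP z ≈ 0.107.

Request:
carry_out([
  [[-0.008,0.005,0.1,0,0,0,1],[0,0,0.2,0,0,0,1],[0,0,0.2,0,0,0,1],[0,0,0.15,0,0,0,1],[0,0,0.1,0,0,0,1],[0,0,0.07,0,0,0,1],[0,0,0,0,0,0,1],[0,0,0,0,0,0,1]],
])

```text
t: 14.32
position: [0.5624, -0.1738, 0.1352]
ee_rot: [0.707, 0.707, 0.0, 0.0]
ft_force: [-0.3, -0.1, -0.7]
opening: 0.0328
finger_force: 59.7
```

Request:
carry_out([
  [[0,0,0.03,0,0,0,1],[0,0,0.03,0,0,0,1],[0,0,0.03,0,0,0,1],[0,0,0.02,0,0,0,1],[0,0,0.02,0,0,0,1],[0,0,0,0,0,0,1],[0,0,0,0,0,0,1],[0,0,0,0,0,0,1]],
])

```text
t: 14.98
position: [0.5623, -0.1738, 0.1254]
ee_rot: [0.707, 0.707, 0.0, 0.0]
ft_force: [0.4, 0.2, -1.2]
opening: 0.0331
finger_force: 59.6
```

Request:
carry_out([
  [[0,0,0.027,0,0,0,1],[0,0,0.027,0,0,0,1],[0,0,0.027,0,0,0,1],[0,0,0.027,0,0,0,1],[0,0,0.025,0,0,0,1],[0,0,0,0,0,0,1],[0,0,0,0,0,0,1],[0,0,0,0,0,0,1]],
])

```text
t: 15.65
position: [0.5621, -0.1737, 0.115]
ee_rot: [0.707, 0.707, -0.0, -0.0]
ft_force: [-0.7, 0.1, 0.5]
opening: 0.0328
finger_force: 59.7
```

Request:
carry_out([
  [[0,0,0.015,0,0,0,1],[0,0,0.015,0,0,0,1],[0,0,0.015,0,0,0,1],[0,0,0.015,0,0,0,1],[0,0,0,0,0,0,1],[0,0,0,0,0,0,1],[0,0,0,0,0,0,1],[0,0,0,0,0,0,1]],
])

```text
t: 16.32
position: [0.5622, -0.1737, 0.1108]
ee_rot: [0.707, 0.707, -0.0, -0.0]
ft_force: [-3.1, 0.8, 3.1]
opening: 0.0327
finger_force: 59.9
```

Request:
carry_out([
  [[0,0,0.01,0,0,0,1],[0,0,0,0,0,0,1],[0,0,0.01,0,0,0,1],[0,0,0,0,0,0,1],[0,0,0.01,0,0,0,1],[0,0,0,0,0,0,1],[0,0,0,0,0,0,1],[0,0,0,0,0,0,1]],
])

```text
t: 16.98
position: [0.5625, -0.1738, 0.1087]
ee_rot: [0.707, 0.707, 0.0, 0.0]
ft_force: [-0.6, 0.4, 3.3]
opening: 0.0331
finger_force: 60.8
```

```bash
cat > chk.py <<'E'
from meas import *
s,w,b,d=cloud((.563,-.173,.032),"chk"); print(s["t"],s["position"],s["ft_force"])
blue=(b[:,0]>b[:,2]+50)
q=w[blue&(w[:,2]<.098)]; print(len(q),np.histogram(q[:,2],bins=np.arange(.05,.1,.003)))
E
python3 chk.py
```

```text
16.9833 [ 0.56245962 -0.17380989  0.10871718] [-0.60002841  0.42062344  3.28029336]
3618 (array([   0,    0,    0,    0,  180, 2072,   29,   13,    7,    7,   13,
        207, 1077,    0,    3,    8]), array([0.05 , 0.053, 0.056, 0.059, 0.062, 0.065, 0.068, 0.071, 0.074,
       0.077, 0.08 , 0.083, 0.086, 0.089, 0.092, 0.095, 0.098]))
```

The sleeve has sprung forward (rim at 66 mm, neck top at 87 mm), so I'll release.

Request:
carry_out([
  [[0,0,0,0,0,0,0.5],[0,0,0,0,0,0,0.3],[0,0,0,0,0,0,0.1],[0,0,0,0,0,0,0],[0,0,0,0,0,0,0],[0,0,0,0,0,0,0],[0,0,-0.1,0,0,0,0],[0,0,-0.3,0,0,0,0]],
])

```text
t: 17.7
position: [0.561, -0.1733, 0.1364]
ee_rot: [0.707, 0.707, -0.001, -0.002]
ft_force: [0.0, -1.1, 0.2]
opening: 0.0856
finger_force: 0.0
```

Request:
carry_out([
  [[0,0,-0.3,0,0,0,0],[0,0,-0.4,0,0,0,0],[0,0,-0.4,0,0,0,0],[0,0,-0.2,0,0,0,0],[0,0,0,0,0,0,0],[0,0,0,0,0,0,0],[0,0,0,0,0,0,0],[0,0,0,0,0,0,0]],
])

```text
t: 18.37
position: [0.5619, -0.1736, 0.2347]
ee_rot: [0.707, 0.707, -0.0, -0.001]
ft_force: [0.8, 0.6, -0.1]
opening: 0.0855
finger_force: 0.0
```

```bash
python3 chk.py
python3 - <<'E'
from meas import *
s,w,b,d=cloud((.563,-.173,.032),"end")
k=(b.min(1)>140)&(w[:,2]>.135); q=w[k]; print("cap",k.sum(),np.median(q,0),(q.min(0)+q.max(0))/2,np.ptp(q,axis=0)); print(s["ft_force"],s["opening"])
E
```

```text
18.3667 [ 0.56186383 -0.17360815  0.23471138] [ 0.82710785  0.55533585 -0.05148137]
1447 (array([  0,   0,   0,   0, 104, 822,  14,  20,   7,   4,  11,  77, 377,
         0,   1,  10]), array([0.05 , 0.053, 0.056, 0.059, 0.062, 0.065, 0.068, 0.071, 0.074,
       0.077, 0.08 , 0.083, 0.086, 0.089, 0.092, 0.095, 0.098]))
cap 2314 [ 0.56366216 -0.17253824  0.15192082] [ 0.56337248 -0.17350468  0.14612141] [0.03337981 0.0334893  0.01577856]
[ 0.23276819 -0.11992389 -0.19452256] 0.0855261007764817
```

View pics/end.png

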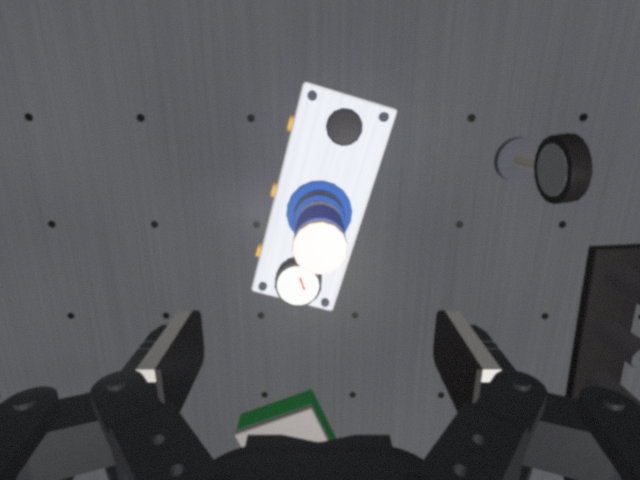

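The cartridge stands upright in the coupler with its cap at (320,248). The tip is at about 60 mm, the sleeve is forward and the fingers are clear.

```bash
python3 -c "
from rig import arm
print(arm.finish_job())"
```

```text
the job is handed in; nothing more can be done
None
```

The blue cartridge is locked in the coupler with the sleeve sprung forward and the gripper clear; the job was handed in at about 18.5 s, and the hand-in returned no verdict.

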